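Zero the press gauge and hold its arm out at the rider

ROBOT

A 7-joint arm with a two-finger parallel gripper is mounted at the origin on the work surface. World frame = base frame: x ahead of the robot, y to its left, z up, the work surface at z = 0. Lengths are in m, angles in rad, forces in N, time in s.
With the tool pointing down it reaches from about 0.425 to 0.825 m from the base axis. Payload 3.6 kg.
Tool frame: the origin (TCP) lies midway between the tips of the shut fingers; the grasp point (between the pads) lies 19 mm behind it (arm.grasp_offset is the z of the grasp point in the tool frame, in m); z points along the fingers, y is the line along which they close (so a half turn about z gives the same grasp; the last joint's range is limited). The gripper opens to 93 mm and grips with 3 to 60 N. Pads are 15 mm wide; open, the fingers measure 128 mm over their backs; the gripper's body (75 mm by 188 mm) begins 65 mm behind the grasp point.
Start: joints at [-1.226, 0.615, -0.013, 1.423, 0.008, 1.103, -0.04], TCP at [0.235, 0.606, 0.219] pointing down, gripper open.
Joint ranges: [-3.12, 3.12], [-0.3, 2.06], [-1.34, 1.32], [0.26, 2.42], [-1.36, 4.5], [0.01, 1.98], [-2.84, 2.84]. Speed limits (rad/s): [2.79, 2.79, 3.14, 3.14, 3.14, 3.14, 3.14].

INTERFACE

Orientations are given as a unit quaternion [x, y, z, w].
In Python, from station import arm gives the robot as it stands.
- The arm moves only by the tool step_arm, never from a script. Its arguments are lists of equal length, an entry for each row: "delta_pos": the shift along the world's x, y, z in mm, a list of three; "rot": the turn, a rotation vector about the world's x, y, z in rad, a list of three. A call has 1 to 20 rows; each row shifts and turns the commanded pose from where the row before left it; what a row does not reach is not made up. A row lasts 1/10 s, in which the tool goes at most 50 mm and 8.59 degrees, less where a joint would pass 70% of its speed; a pose out of reach is approached as far as the arm can. A call with a gripper value outside its range is refused whole. "grip" is the finger opening in mm, from 0 to 93, set as the call begins (left out, the last holds). The fingers move at their own pace and stop on an object; "squeeze" is the grip in N (left out, the last holds). Time passes only in rows, so rows that do not move let the fingers close. It gives the time, the measured TCP pose, the force, the opening and the grip force at its end, in the units of the state.
- arm.get_obs(): the state, without advancing time (a new reading comes with each control period).
- arm.grab_frame(name): name is "scene" or "top" or "wrist"; returns a dict with "pixels" (420x560x3 uint8, blue, green, red), "z_map" (420x560 float32, m along the optical axis (not along the pixel's ray), 0 where there is no reading), "mtx" (3x3 intrinsics, pixels), "eye" and "attitude" of the camera in the world; the wrist camera has in their place "tool_from_camera" (4x4, takes a point from camera to tool coordinates, whose origin is the TCP and whose axes are the flange's). Camera axes: x right, y down, z forward; pixel columns grow to the right and rows downward; lengths in m; the calibration is good to about 2 mm. A picture is of the moment at which its call begins: read the wrist's pose just before it.
- arm.hand_in(): hands the job in; it is judged then, once.
Trained networks look in the newest picture that a camera, given by its name, has taken for a name from the list of things; names that differ only in an ending like _2 or _b are one class to them, and where a whole thing is asked for, a point or a joint stands for the part that bears it (a point fixed in the world has none). Each returns a list of dicts, best first, with "confidence" (0 to 1); they miss things now and then, are a little off and sometimes report something else, mostly with a low value. They report only what shows in the picture. A call takes as long as a camera call. They do not tell look-alikes from the thing itself.
- arm.outline_of(camera, name): "pixels" (420x560 bool, what is visible of it) and "location" ([column, row] in pixels, amid what is visible of it).
The state is a dict: "clock": time; "joints": joint angles; "joint_vel": joint speeds; "joint_torque": joint torques, N m; "position": TCP position; "orientation": TCP orientation; "force": force on the tool from outside, world axes, zero at the start; "wrist_torque": the same for the moment, N m; "grip_width": finger opening in m; "finger_force": force on a finger pad.
Only numpy, scipy, OpenCV 4.12 (cv2) and the standard library are available. Lean on these libraries where they do the work, as an engineer would, in place of code of your own. Each camera call takes 0.05 s, during which the arm holds its last target. There are 200 camera calls.

TASK

Zero the side gauge of the foil press: turn the bar knob on the counter box clockwise to its stop, then let go so that it springs all the way back. After that squeeze the gauge arm's handle so that the lock button in its side goes in, draw the arm out along the scale until its pointer is level with the point of the brass rider, and finish while still holding it there, handle and button squeezed, because a spring pulls it back. Do not shift the rider or the other things on the bench.

Things in the scene. Friction and masses are not known exactly. Their poses are not given: they have to be found in the camera images.
- gauge: Side gauge, fixed: dark base plate 112 x 385 x 12 mm, grey outer tube, steel arm sliding out of it with a black upright handle, aluminium scale bar (gauge x 38 to 68 mm, 36 mm high). Origin on the bench under the handle at home. y: the way the arm extends (roughly to robot's left); x: from handle to scale (roughly away from robot). Only the handle stands over 55 mm.
- handle_grip (a point): Where to grasp the handle: at the button's level, 85 mm above the bench, in the middle of the squeezed width. The handle is 26 mm (gauge x) by 24 mm (gauge y), top 102 mm above the bench. With the button, which stands 8 mm out of its +x face, it is 34 mm wide along gauge x, 28 mm when squeezed. Axes as the gauge's. Moves with the arm.
- button_face (a point): Centre of the outer face of the lock button: round, steel, 18 mm across, on the handle's side towards the scale, 85 mm above the bench, 21 mm from the handle's middle when out.
- lock_button (a joint): Travel of the lock button into the handle, m: 0 out, 0.006 fully in. Sprung (2 N to start, 5 N fully in): squeezing handle and button between the fingers pushes it in, and it comes out when let go. More than about 0.0035 in frees the arm from its lock at home.
- gauge_arm (a joint): How far the arm is drawn out, m: 0 home (locked there, with 2 mm of play, while the button is out), 0.14 at its stop. A spring pulls it back with 4 to 6 N everywhere, so it does not stay out. If let go it runs back and the button catches it about 16 mm short of home; it can be squeezed and drawn out from there again.
- pointer_tip (a point): Tip of the arm's thin steel pointer, which reaches from the handle's foot over the scale, 46 mm above the bench, 50 mm from the handle's middle along gauge x, level with it along y. Moves with the arm. Axes as the gauge's.
- rider_point (a point): Tip of the small point in the middle of the brass rider, the mark to set the arm to. The rider is a clip 12 mm long (gauge y), 24 mm across, its top about 53 mm above the bench, straddling the scale's far edge somewhere 50 to 110 mm out along gauge y; it slides if pushed with over 8 N. The pointer passes freely beside it. Axes as the gauge's.
- counter: The gauge's counter box, fixed: grey, 115 x 90 mm, 50 mm high, with a dark window on top at its -x side and the zero knob beside it. Origin on the bench under the knob's axis, z up.
- knob_grip (a point): Where to grasp the zero knob: on its axis, 79 mm above the bench. The knob is a black bar 42 mm long (this point's x), 13 mm thick (its y), free from 59 to 93 mm above the bench, on a round skirt 46 mm across. The axes turn with the knob; at rest the bar lies along the counter's x.
- zero_knob (a joint): Turn of the zero knob, rad, growing clockwise seen from above: 0 at rest, 1.2 at its stop. A spring of 0.02 N m at rest to 0.08 N m at the stop turns it back to 0 when it is let go.
- pallet: Bystander, loose: brass type holder, 75 x 22 x 19 mm, with a 80 mm turned wooden handle, lying flat. Origin on the bench under it, near its middle.
- spool_a: Bystander, loose: upright foil spool, 40 mm across, 56 mm high. Origin at the middle of its underside.
- spool_b: Bystander, loose: upright foil spool, 40 mm across, 56 mm high. Origin at the middle of its underside.
- die: Bystander, loose: flat brass die, 50 x 35 x 10 mm. Origin at the middle of its underside.
- paste_jar: Bystander, loose: paste jar, 64 mm across, 75 mm high. Origin at the middle of its underside.
- stamp_hammer: Bystander, loose: small hammer, 220 mm long, lying flat. Origin on the bench under it, near its middle.
- boards: Bystander, loose: stack of book boards, 160 x 110 x 24 mm. Origin at the middle of its underside.
Things that resemble listed ones, but are neither listed nor needed, are in the scene too. Leave any red look-alike of the counter alone.

How it is judged:
On the way, in this order (a step that is already met when the one before it is completed fails the run):
1. the zero knob is turned clockwise to its stop (value of joint zero_knob above 1.1 rad), for 0.1 s.
2. the knob is let go and has sprung back (value of joint zero_knob below 0.1 rad and contact force between the fingers and counter below 0.2 N), for 0.2 s.
3. the lock button is squeezed in with the arm still home (value of joint lock_button above 0.0035 m and value of joint gauge_arm below 0.02 m), for 0.1 s.
At the end, for the whole second after the job is handed in: The fingers hold the handle (over 5 N) with the lock button squeezed in (over 3.5 mm), the pointer is within 4 mm of the rider's point along the scale and at rest, and the zero knob is back within 0.1 rad of its rest (y of pointer_tip in the frame of rider_point between -0.004 and 0.004 m and value of joint lock_button above 0.0035 m and contact force between the fingers and gauge above 5 N and velocity of joint gauge_arm between -0.01 and 0.01 m/s and value of joint zero_knob below 0.1 rad); the arm keeps its last pose, push and grip.
It fails at once if the rider is shifted along the scale (over 3 mm) (distance of rider_point from where it was at the start of the episode above 0.003 m).
It fails at once if a bystander is moved more than 20 mm (distance of any of pallet, spool_a, spool_b, die, paste_jar, stamp_hammer, boards from where it was at the start of the episode above 0.02 m).
It also fails if it takes over 48 s, if anything falls off the work surface, if the arm or the gripper's body presses on something with over 40 N, if the wrist force passes 120 N, or if a joint passes its speed limit or range.

## Working session

There is one attempt and no reset: what is moved stays moved. The work goes in short steps, Python scripts to look and compute and a tool call to move; the robot and the scene stay as the last step left them, time stands still between calls to the robot, and variables do not carry over. Pictures are saved under pics/ and viewed, at most 10 in all, crops included, and the job is handed in when it is done.

Besides the shell and the picture viewer there is one more tool, called in YAML: its name, and indented under it one key for each argument. step_arm: Moves the arm, as the interface text tells. Its arguments: {"type":"object","properties":{"delta_pos":{"type":"array"},"rot":{"type":"array"},"grip":{"type":"number"},"squeeze":{"type":"number"}},"required":["delta_pos","rot"]}

```bash
mkdir -p pics
cat > h.py <<'E'
import numpy as np, cv2
from scipy.spatial.transform import Rotation as R
from station import arm
def frame(n):
    o=arm.get_obs(); f=arm.grab_frame(n)
    if n=='wrist':
        T=np.eye(4);T[:3,:3]=R.from_quat(o['orientation']).as_matrix();T[:3,3]=o['position']
        f['T']=T@np.array(f['tool_from_camera'])
    else:
        T=np.eye(4);a=np.array(f['attitude'])
        T[:3,:3]=a if a.shape==(3,3) else R.from_quat(a).as_matrix()
        T[:3,3]=f['eye'];f['T']=T
    return f
def cloud(f):
    z=f['z_map'];v,u=np.mgrid[:z.shape[0],:z.shape[1]];K=np.array(f['mtx'])
    p=np.stack([(u-K[0,2])/K[0,0]*z,(v-K[1,2])/K[1,1]*z,z],-1)
    p=p@f['T'][:3,:3].T+f['T'][:3,3];p[z<=0]=np.nan
    return p
def proj(f,P):
    P=np.atleast_2d(P);c=(P-f['T'][:3,3])@f['T'][:3,:3];q=c@np.array(f['mtx']).T
    return q[:,:2]/q[:,2:]
E
cat > a.py <<'E'
from h import *
for n in ['top','scene']:
    f=frame(n);P=cloud(f);cv2.imwrite(f'pics/{n}1.png',f['pixels']);np.savez(f'{n}.npz',P=P,px=f['pixels'],T=f['T'],mtx=f['mtx'])
    print(n,f['T'].round(3).tolist())
    for k in ['counter','zero_knob','knob_grip','gauge','handle_grip','button_face','pointer_tip','rider_point','pallet','spool_a','die','paste_jar','stamp_hammer','boards']:
        for d in arm.outline_of(n,k)[:3]:
            m=d['pixels']; q=P[m]; q=q[~np.isnan(q[:,0])]
            print(k,round(d['confidence'],2),np.round(d['location']),m.sum(),np.median(q,0).round(3) if len(q) else '',q[:,2].max().round(3) if len(q) else '')
print(arm.get_obs())
E
python3 a.py
```

```text
top [[-0.019, -0.992, 0.127, 0.352], [-1.0, 0.02, 0.009, -0.053], [-0.012, -0.127, -0.992, 1.291], [0.0, 0.0, 0.0, 1.0]]
counter 0.88 [300. 258.] 1030 [ 0.344 -0.098  0.05 ] 0.097
counter 0.82 [383. 134.] 1074 [ 0.741 -0.366  0.049] 0.098
counter 0.74 [263. 215.] 343 [0.487 0.022 0.016] 0.024
zero_knob 0.65 [379. 128.] 141 [ 0.757 -0.367  0.07 ] 0.098
zero_knob 0.55 [301. 255.] 141 [ 0.352 -0.098  0.06 ] 0.097
zero_knob 0.54 [377. 184.] 131 [ 0.576 -0.34   0.075] 0.095
knob_grip 0.72 [378. 182.] 143 [ 0.578 -0.34   0.073] 0.095
knob_grip 0.66 [360. 234.] 175 [ 0.408 -0.276  0.061] 0.096
knob_grip 0.59 [303. 253.] 156 [ 0.355 -0.1    0.06 ] 0.097
gauge 0.9 [269. 182.] 3746 [0.602 0.001 0.014] 0.108
gauge 0.73 [263. 216.] 283 [0.487 0.022 0.016] 0.024
handle_grip 0.57 [274. 180.] 142 [ 0.59  -0.019  0.089] 0.108
pointer_tip 0.55 [274. 181.] 124 [ 0.59  -0.02   0.095] 0.108
pallet 0.6 [262. 215.] 300 [0.487 0.026 0.016] 0.024
spool_a 0.71 [149. 225.] 158 [0.46  0.39  0.049] 0.06
spool_a 0.66 [296. 145.] 143 [ 0.723 -0.092  0.049] 0.059
spool_a 0.29 [376. 187.] 140 [ 0.576 -0.34   0.07 ]
[... 1848 characters left out ...]
ay([-1.22653051,  0.61488094, -0.0126241 ,  1.42337194,  0.0081314 ,
        1.10340276, -0.04040663]), 'joint_vel': array([ 0.00033717,  0.0005239 , -0.00082962, -0.00033893, -0.00118032,
       -0.0017006 ,  0.000432  ]), 'joint_torque': array([ 3.94180040e-05, -4.58820999e+01,  2.08914229e-01, -1.66027558e+01,
       -6.11411082e-02,  1.32685527e-02,  1.24839224e-05]), 'position': array([0.23548155, 0.60582825, 0.21866186]), 'orientation': array([ 1.84288839e-01,  9.82872130e-01, -4.30508343e-06, -1.22549282e-05]), 'force': array([-0.1990216 ,  0.82672057, -0.51708657]), 'wrist_torque': array([-0.00060236,  0.00359025, -0.00579994]), 'finger_force': 0.0, 'grip_width': 0.09302298538441844}
```

Run:
```python
import cv2
a=cv2.imread('pics/top1.png');b=cv2.imread('pics/scene1.png')
cv2.imwrite('pics/c1.png',cv2.resize(a[90:310,240:480],None,fx=2.7,fy=2.7,interpolation=2)[:, :800])
cv2.imwrite('pics/c2.png',cv2.resize(b[120:320,90:350],None,fx=3,fy=3,interpolation=2))
```

```text
(no output)
```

View pics/c1.png

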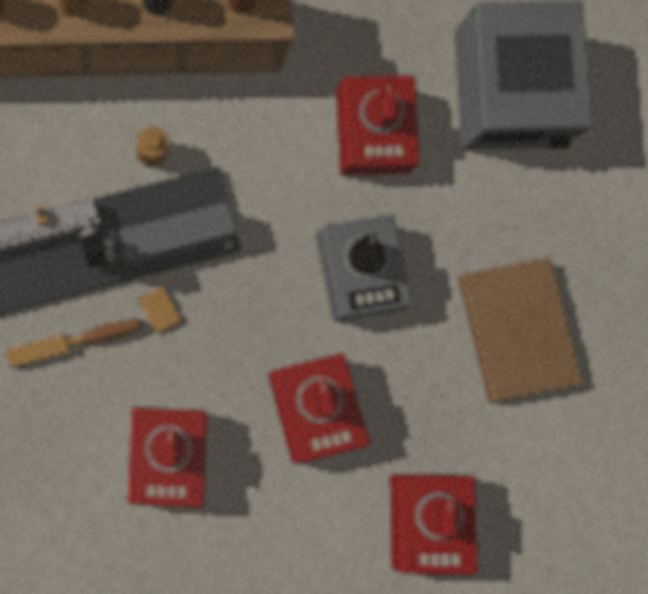

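View pics/c2.png

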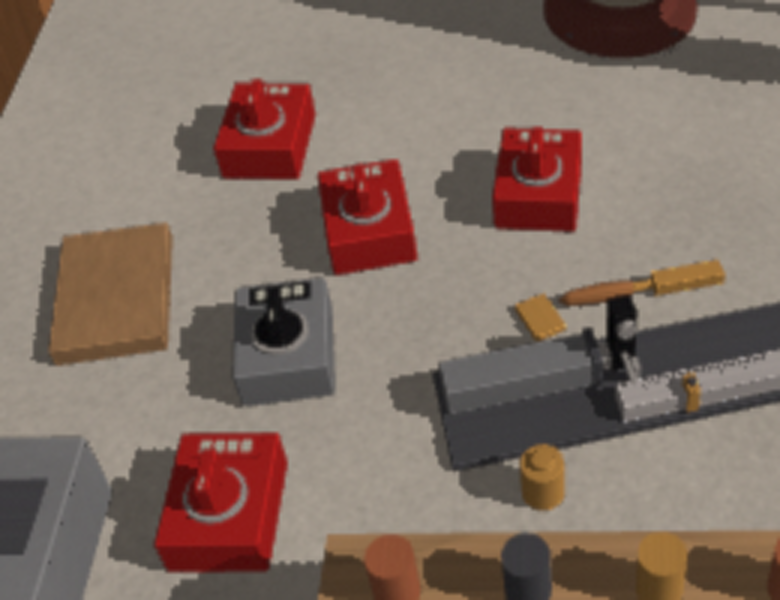

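```bash
cat > m.py <<'E'
from h import *
def rect(P,lo,hi,zlo,zhi):
    q=P.reshape(-1,3);q=q[~np.isnan(q[:,0])]
    m=(q[:,0]>lo[0])&(q[:,0]<hi[0])&(q[:,1]>lo[1])&(q[:,1]<hi[1])&(q[:,2]>zlo)&(q[:,2]<zhi)
    q=q[m]; r=cv2.minAreaRect((q[:,:2]*1000).astype(np.float32))
    return len(q),np.round(r[0],1),np.round(r[1],1),round(r[2],1),'med z',round(float(np.median(q[:,2])),4)
if __name__=='__main__':
  for n in ['top','scene']:
    P=np.load(n+'.npz')['P']
    print(n)
    print('box',rect(P,(.48,-.43),(.66,-.26),.044,.056))
    print('knob',rect(P,(.5,-.4),(.65,-.28),.085,.11))
    print('handle',rect(P,(.54,-.08),(.66,.04),.092,.12))
    print('base',rect(P,(.48,-.25),(.8,.3),.008,.016))
    print('scale',rect(P,(.55,-.05),(.75,.3),.033,.040))
    print('tube',rect(P,(.48,-.25),(.7,-.04),.025,.06))
    print('rider',rect(P,(.6,.0),(.75,.15),.047,.065))
E
python3 m.py
```

```text
top
box (795, array([ 569.1, -346. ]), array([114.9,  90.5]), 8.5, 'med z', 0.0495)
knob (58, array([ 579., -344.]), array([40.6, 14.4]), 8.6, 'med z', 0.0913)
handle (67, array([594.8, -16.8]), array([34.5, 22.9]), 12.3, 'med z', 0.1009)
base (2233, array([621.1,  40.1]), array([467.7, 292.6]), 72.3, 'med z', 0.0116)
scale (442, array([600.2,  68. ]), array([ 80.6, 208.1]), 13.0, 'med z', 0.0359)
tube (594, array([ 613.3, -114. ]), array([ 45.3, 151.7]), 12.2, 'med z', 0.047)
rider (14, array([638.8,  47.5]), array([20.,  9.]), 10.8, 'med z', 0.05)
scene
box (743, array([ 568.1, -347.7]), array([118.8,  89.3]), 9.5, 'med z', 0.0512)
knob (70, array([ 577.8, -346.8]), array([41.4, 13.4]), 8.6, 'med z', 0.0929)
handle (90, array([594.8, -17.9]), array([35.4, 24.4]), 13.9, 'med z', 0.1018)
base (2456, array([6.091e+02, 3.000e-01]), array([254.3, 399.4]), 5.6, 'med z', 0.0127)
scale (597, array([621.,  62.]), array([ 74.1, 223.3]), 0.4, 'med z', 0.0368)
tube (846, array([ 614. , -112.9]), array([ 45.4, 154.4]), 13.4, 'med z', 0.0482)
rider (22, array([638.8,  44.7]), array([18.8, 11.8]), 18.4, 'med z', 0.0502)
```

Run:
```python
import numpy as np
for n in ['top','scene']:
    q=np.load(n+'.npz')['P'].reshape(-1,3);q=q[~np.isnan(q[:,0])]
    q=q[(q[:,2]>.115)&(q[:,0]>.15)]
    k,c=np.unique((q[:,:2]/.05).round(),axis=0,return_counts=True)
    for a in k[c>6]:
        s=q[((q[:,:2]/.05).round()==a).all(1)]; print(n,a*.05,s[:,2].max().round(3),len(s))
```

```text
top [0.15 0.25] 0.751 1035
top [0.15 0.3 ] 0.752 992
top [0.15 0.35] 0.724 571
top [0.15 0.55] 0.348 10
top [0.2 0.3] 0.725 148
top [0.2  0.35] 0.697 691
top [0.2 0.4] 0.693 509
top [0.2  0.45] 0.632 50
top [0.2 0.5] 0.348 111
top [0.2  0.55] 0.436 550
top [0.2 0.6] 0.427 162
top [0.25 0.5 ] 0.349 108
top [0.25 0.55] 0.44 616
top [0.25 0.6 ] 0.431 295
top [0.25 0.65] 0.347 106
top [0.3  0.65] 0.342 125
top [ 0.85 -0.2 ] 0.168 91
top [ 0.85 -0.1 ] 0.17 94
top [0.85 0.  ] 0.167 96
top [0.85 0.1 ] 0.169 101
top [0.85 0.2 ] 0.168 93
top [0.85 0.3 ] 0.17 98
top [ 0.9 -0.2] 0.169 92
top [ 0.9 -0.1] 0.169 89
top [ 0.9 -0. ] 0.169 83
top [0.9 0.1] 0.169 86
top [0.9 0.2] 0.169 94
top [0.9 0.3] 0.169 99
scene [0.2 0.5] 0.544 32
scene [0.2  0.55] 0.538 227
scene [0.2 0.6] 0.482 24
scene [0.25 0.5 ] 0.552 106
scene [0.25 0.55] 0.562 1056
scene [0.25 0.6 ] 0.565 1279
scene [0.25 0.65] 0.497 402
scene [0.25 0.7 ] 0.35 63
scene [0.3  0.55] 0.561 15
scene [0.3 0.6] 0.569 489
scene [0.3  0.65] 0.56 281
scene [0.3 0.7] 0.348 34
scene [ 0.85 -0.2 ] 0.169 61
scene [ 0.85 -0.1 ] 0.169 61
scene [ 0.85 -0.  ] 0.169 62
scene [0.85 0.1 ] 0.169 57
scene [0.85 0.2 ] 0.168 61
scene [0.85 0.3 ] 0.168 71
scene [ 0.9 -0.2] 0.171 314
scene [ 0.9 -0.1] 0.169 304
scene [ 0.9 -0. ] 0.17 303
scene [0.9 0.1] 0.169 314
scene [0.9 0.2] 0.17 330
scene [0.9 0.3] 0.168 343
```

Candidates for the counter (top picture, col,row): grey (377,184); red (380,130), (360,236), (303,255), (402,281); tall grey cabinet (435,115). I choose the grey box with the black bar knob at (377,184). On the way there I pass over clear space.

step_arm:
  delta_pos:
    - [20, -25, 0]
    - [25, -31, 0]
    - [25, -32, 0]
    - [25, -32, 0]
    - [26, -32, 0]
    - [26, -32, 0]
    - [26, -32, 0]
    - [26, -32, 0]
    - [26, -32, 0]
    - [26, -32, 0]
    - [26, -32, 0]
    - [26, -32, 0]
    - [26, -32, 0]
    - [26, -32, 0]
    - [25, -32, 0]
    - [20, -34, 0]
    - [5, -37, 0]
    - [0, -37, 0]
    - [-5, -37, 0]
    - [-5, -37, 0]
  rot:
    - [0, 0, 0.026]
    - [0, 0, 0.026]
    - [0, 0, 0.026]
    - [0, 0, 0.026]
    - [0, 0, 0.026]
    - [0, 0, 0.026]
    - [0, 0, 0.026]
    - [0, 0, 0.026]
    - [0, 0, 0.026]
    - [0, 0, 0.026]
    - [0, 0, 0.026]
    - [0, 0, 0.026]
    - [0, 0, 0.026]
    - [0, 0, 0.026]
    - [0, 0, 0.026]
    - [0, 0, 0.026]
    - [0, 0, 0.026]
    - [0, 0, 0.026]
    - [0, 0, 0.026]
    - [0, 0, 0.026]
  grip: 70

```text
clock: 3.5
position: [0.6304, -0.0498, 0.2186]
orientation: [-0.075, 0.997, -0.0, 0.0]
force: [0.8, -0.2, -0.6]
grip_width: 0.0704
finger_force: 0.0
```

step_arm:
  delta_pos:
    - [-5, -33, 0]
    - [-6, -33, 0]
    - [-6, -33, 0]
    - [-6, -33, 0]
    - [-6, -33, 0]
    - [-6, -33, 0]
    - [-6, -33, 0]
    - [-6, -33, -5]
    - [-5, -31, -10]
    - [0, 0, 0]
  rot:
    - [0, 0, 0]
    - [0, 0, 0]
    - [0, 0, 0]
    - [0, 0, 0]
    - [0, 0, 0]
    - [0, 0, 0]
    - [0, 0, 0]
    - [0, 0, 0]
    - [0, 0, 0]
    - [0, 0, 0]

```text
clock: 4.5
position: [0.5745, -0.3503, 0.2017]
orientation: [-0.07, 0.998, -0.002, -0.003]
force: [-0.4, -0.9, -0.5]
grip_width: 0.0701
finger_force: 0.0
```

Run:
```python
from h import *; from m import rect
o=arm.get_obs();y=R.from_quat(o['orientation']).as_matrix()[:,1];print(o['joints'].round(2),o['position'],np.degrees(np.arctan2(y[1],y[0])))
f=frame('wrist');P=cloud(f);cv2.imwrite('pics/w1.png',f['pixels'])
print('box',rect(P,(.48,-.43),(.66,-.26),.046,.054));print('knob',rect(P,(.52,-.4),(.64,-.29),.088,.1))
```

```text
[ 0.56  0.67 -0.08  1.37  0.06  1.11  2.17] [ 0.57449932 -0.35029399  0.20172437] 98.01126635252145
box (6281, array([ 567.4, -349.1]), array([114.8,  89.8]), 8.8, 'med z', 0.0501)
knob (539, array([ 576.9, -347.7]), array([41.7, 12. ]), 8.2, 'med z', 0.0928)
```

View pics/w1.png

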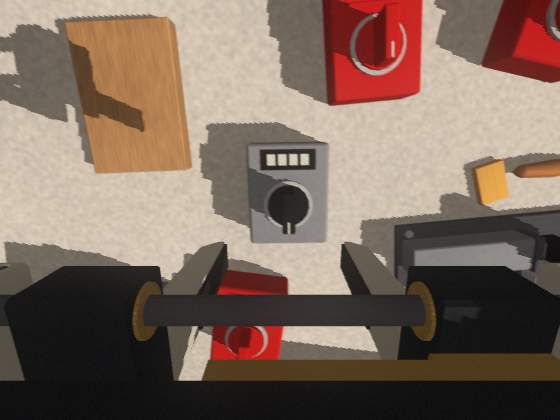

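Image: grey counter at (288,195) with black knob at (289,205), bar along image column; reds around. Choice confirmed.

step_arm:
  delta_pos:
    - [1, 1, -20]
    - [1, 1, -25]
    - [0.5, 0.6, -25]
    - [0, 0, -20]
    - [0, 0, -10]
    - [0, 0, 0]
    - [0, 0, 0]
  rot:
    - [0, 0, 0.005]
    - [0, 0, 0]
    - [0, 0, 0]
    - [0, 0, 0]
    - [0, 0, 0]
    - [0, 0, 0]
    - [0, 0, 0]

```text
clock: 5.25
position: [0.582, -0.3402, 0.1047]
orientation: [-0.077, 0.997, -0.0, 0.001]
force: [-0.8, 0.2, -0.2]
grip_width: 0.0698
finger_force: 0.0
```

Run:
```python
from h import *; from m import rect
o=arm.get_obs();M=R.from_quat(o['orientation']).as_matrix();y=M[:,1];print(o['joint_vel'].round(3),o['position'],np.degrees(np.arctan2(y[1],y[0])),M[:,2])
f=frame('wrist');P=cloud(f)
print('box',rect(P,(.48,-.43),(.66,-.26),.046,.054));print('knob',rect(P,(.52,-.4),(.64,-.29),.088,.1))
```

```text
[ 0.004 -0.015  0.003 -0.013 -0.    -0.002  0.001] [ 0.58200077 -0.34024519  0.10467837] 98.885237288854 [ 1.73145332e-03 -5.07322400e-04 -9.99998372e-01]
box (12324, array([ 566.9, -349. ]), array([114.1,  89.8]), 8.8, 'med z', 0.0501)
knob (1194, array([ 576.8, -347.4]), array([42.1, 13. ]), 8.9, 'med z', 0.0928)
```

step_arm:
  delta_pos:
    - [-3, -4, -10]
    - [-2, -3, -15]
    - [0, 0, -12]
    - [0, 0, -5]
    - [0, 0, 0]
    - [0, 0, 0]
  rot:
    - [0, 0, 0]
    - [0, 0, 0]
    - [0, 0, 0]
    - [0, 0, 0]
    - [0, 0, 0]
    - [0, 0, 0]

```text
clock: 5.9
position: [0.5763, -0.3474, 0.0615]
orientation: [-0.077, 0.997, 0.0, 0.0]
force: [0.8, -0.0, 0.7]
grip_width: 0.0702
finger_force: 0.0
```

step_arm:
  delta_pos:
    - [0, 0, 0]
    - [0, 0, 0]
    - [0, 0, 0]
    - [0, 0, 0]
    - [0, 0, 0]
    - [0, 0, 0]
  rot:
    - [0, 0, 0]
    - [0, 0, 0]
    - [0, 0, 0]
    - [0, 0, 0]
    - [0, 0, 0]
    - [0, 0, 0]
  grip: 5
  squeeze: 15

```text
clock: 6.5
position: [0.576, -0.3476, 0.0617]
orientation: [-0.077, 0.997, -0.0, 0.0]
force: [-0.2, 0.4, -0.5]
grip_width: 0.027
finger_force: 0.0
```

Still closing; then turn.

step_arm:
  delta_pos:
    - [0, 0, 0]
    - [0, 0, 0]
    - [0, 0, 0]
    - [0, 0, 0]
    - [0, 0, 0]
  rot:
    - [0, 0, 0]
    - [0, 0, 0]
    - [0, 0, 0]
    - [0, 0, 0]
    - [0, 0, 0]

```text
clock: 7.0
position: [0.5759, -0.3469, 0.0616]
orientation: [-0.077, 0.997, 0.001, -0.0]
force: [-0.9, 1.4, 0.9]
grip_width: 0.0128
finger_force: 15.0
```

step_arm:
  delta_pos:
    - [0, 0, 0]
    - [0, 0, 0]
    - [0, 0, 0]
    - [0, 0, 0]
    - [0, 0, 0]
    - [0, 0, 0]
    - [0, 0, 0]
    - [0, 0, 0]
    - [0, 0, 0]
    - [0, 0, 0]
    - [0, 0, 0]
    - [0, 0, 0]
    - [0, 0, 0]
    - [0, 0, 0]
  rot:
    - [0, 0, -0.1]
    - [0, 0, -0.1]
    - [0, 0, -0.1]
    - [0, 0, -0.1]
    - [0, 0, -0.1]
    - [0, 0, -0.1]
    - [0, 0, -0.1]
    - [0, 0, -0.1]
    - [0, 0, -0.1]
    - [0, 0, -0.1]
    - [0, 0, -0.1]
    - [0, 0, -0.08]
    - [0, 0, 0]
    - [0, 0, 0]

```text
clock: 8.4
position: [0.5763, -0.3461, 0.0616]
orientation: [0.489, 0.872, 0.001, -0.001]
force: [-0.6, 3.9, 2.0]
grip_width: 0.013
finger_force: 15.0
```

Run:
```python
from h import *
o=arm.get_obs();M=R.from_quat(o['orientation']).as_matrix();y=M[:,1];print(o['joints'].round(3),o['joint_vel'].round(3),o['position'],np.degrees(np.arctan2(y[1],y[0])),o['wrist_torque'],o['grip_width'],o['finger_force'])
```

```text
[ 0.378  0.825  0.239  1.512 -0.239  0.835  1.252] [ 0.004 -0.002 -0.005  0.    -0.001 -0.001 -0.004] [ 0.57628498 -0.34613933  0.06163666] 31.390309814959583 [0.82489777 0.21551955 0.10172041] 0.01301914367566141 15.002272725105286
```

step_arm:
  delta_pos:
    - [0, 0, 0]
    - [0, 0, 0]
    - [0, 0, 0]
    - [0, 0, 0]
  rot:
    - [0, 0, -0.04]
    - [0, 0, 0]
    - [0, 0, 0]
    - [0, 0, 0]

```text
clock: 8.8
position: [0.5763, -0.3462, 0.0616]
orientation: [0.507, 0.862, 0.001, -0.001]
force: [-0.3, 5.0, 3.1]
grip_width: 0.0132
finger_force: 15.1
```

Run:
```python
from h import *
o=arm.get_obs();M=R.from_quat(o['orientation']).as_matrix();y=M[:,1];print(o['position'],np.degrees(np.arctan2(y[1],y[0])),o['wrist_torque'],o['grip_width'],o['finger_force'])
```

```text
[ 0.57629041 -0.34615577  0.06161748] 29.080511895434945 [1.05277478 0.21114532 0.19695015] 0.013179360511234334 15.057002305984497
```

Torque doubled: at the stop. Release and let it spring back, then rise.

step_arm:
  delta_pos:
    - [0, 0, 0]
    - [0, 0, 0]
    - [0, 0, 0]
    - [0, 0, 0]
    - [0, 0, 0]
    - [0, 0, 0]
    - [0, 0, 0]
    - [0, 0, 0]
    - [0, 0, 0]
    - [0, 0, 15]
    - [0, 0, 35]
    - [0, 0, 45]
    - [0, 0, 25]
    - [0, 0, 0]
    - [0, 0, 0]
  rot:
    - [0, 0, 0]
    - [0, 0, 0]
    - [0, 0, 0]
    - [0, 0, 0]
    - [0, 0, 0]
    - [0, 0, 0]
    - [0, 0, 0]
    - [0, 0, 0]
    - [0, 0, 0]
    - [0, 0, 0]
    - [0, 0, 0]
    - [0, 0, 0]
    - [0, 0, 0]
    - [0, 0, 0]
    - [0, 0, 0]
  grip: 75

```text
clock: 10.3
position: [0.5762, -0.3477, 0.183]
orientation: [0.508, 0.861, 0.0, 0.001]
force: [-0.0, 0.4, 0.4]
grip_width: 0.0748
finger_force: 0.0
```

Run:
```python
from h import *; from m import rect
o=arm.get_obs();M=R.from_quat(o['orientation']).as_matrix();y=M[:,1];print(o['joints'].round(2),o['position'],np.degrees(np.arctan2(y[1],y[0])))
f=frame('wrist');P=cloud(f)
print('box',rect(P,(.48,-.43),(.66,-.26),.046,.054));print('knob',rect(P,(.52,-.4),(.64,-.29),.088,.097))
```

```text
[ 0.35  0.7   0.29  1.4  -0.21  1.07  1.19] [ 0.57617286 -0.34771763  0.18296379] 28.939635036100128
box (6985, array([ 566.9, -348.7]), array([114.7,  89.8]), 8.6, 'med z', 0.05)
knob (644, array([ 576.8, -347.1]), array([42. , 13.2]), 8.8, 'med z', 0.0927)
```

step_arm:
  delta_pos:
    - [0, 15, 10]
    - [2, 35, 10]
    - [2, 40, 0]
    - [2, 40, 0]
    - [2, 40, 0]
    - [2, 40, 0]
    - [2, 40, 0]
    - [2, 40, 0]
    - [2, 28, 0]
    - [1, 12, 0]
    - [0, 0, 0]
    - [0, 0, 0]
    - [0, 0, 0]
  rot:
    - [0, 0, -0.03]
    - [0, 0, -0.03]
    - [0, 0, -0.03]
    - [0, 0, -0.03]
    - [0, 0, -0.03]
    - [0, 0, -0.03]
    - [0, 0, -0.03]
    - [0, 0, -0.03]
    - [0, 0, -0.03]
    - [0, 0, -0.015]
    - [0, 0, 0]
    - [0, 0, 0]
    - [0, 0, 0]

```text
clock: 11.65
position: [0.5925, -0.0197, 0.2012]
orientation: [0.626, 0.78, -0.001, -0.0]
force: [-0.6, 0.4, -0.5]
grip_width: 0.0751
finger_force: 0.0
```

```bash
cat > g.py <<'E'
from h import *; from m import rect
import sys
o=arm.get_obs();M=R.from_quat(o['orientation']).as_matrix();y=M[:,1];print(o['joints'].round(2),o['position'],np.degrees(np.arctan2(y[1],y[0])),o['force'].round(1))
f=frame('wrist');P=cloud(f);cv2.imwrite(f'pics/{sys.argv[1]}.png',f['pixels'])
for k in ['handle_grip','button_face','pointer_tip','rider_point','gauge']:
    for d in arm.outline_of('wrist',k)[:2]:
        m=d['pixels'];q=P[m];q=q[~np.isnan(q[:,0])]
        print(k,round(d['confidence'],2),np.round(d['location']),m.sum(),np.median(q,0).round(4) if len(q) else '')
def t(n,*a):
    try: print(n,rect(P,*a))
    except Exception as e: print(n,'none')
t('handle top',(.54,-.08),(.66,.04),.097,.11)
t('handle+btn',(.54,-.08),(.66,.04),.08,.11)
t('scale',(.6,-.0),(.75,.2),.033,.039)
t('tube',(.48,-.25),(.7,-.04),.04,.056)
t('rider',(.61,.0),(.75,.15),.047,.065)
E
python3 g.py w3
```

```text
[-0.24  0.57  0.39  1.63 -0.24  1.    0.44] [ 0.59248841 -0.01965412  0.20118394] 12.460230480219629 [-0.6  0.4 -0.5]
handle_grip 0.88 [287. 204.] 1236 [ 0.5916 -0.0127  0.0993]
button_face 0.65 [297. 211.] 117 [ 0.6053 -0.0135  0.0927]
pointer_tip 0.85 [289. 208.] 1187 [ 0.5912 -0.0129  0.1   ]
pointer_tip 0.29 [337. 153.] 272 [0.6377 0.0449 0.0478]
rider_point 0.78 [336. 153.] 225 [0.6377 0.0451 0.0481]
rider_point 0.34 [287. 205.] 1186 [ 0.5907 -0.0128  0.1001]
gauge 0.68 [296. 139.] 27403 [0.5946 0.0464 0.0124]
handle top (654, array([589.2, -18.7]), array([26. , 23.2]), 12.7, 'med z', 0.1016)
handle+btn (879, array([592.8, -17.9]), array([33.2, 23.2]), 12.8, 'med z', 0.1012)
scale (4032, array([618.7,  84.9]), array([ 30.4, 180.5]), 13.4, 'med z', 0.0359)
tube (2591, array([ 612.2, -115. ]), array([ 42.4, 150.8]), 13.5, 'med z', 0.0479)
rider (198, array([637.4,  44.8]), array([21.7, 11.7]), 12.6, 'med z', 0.0483)
```

View pics/w3.png

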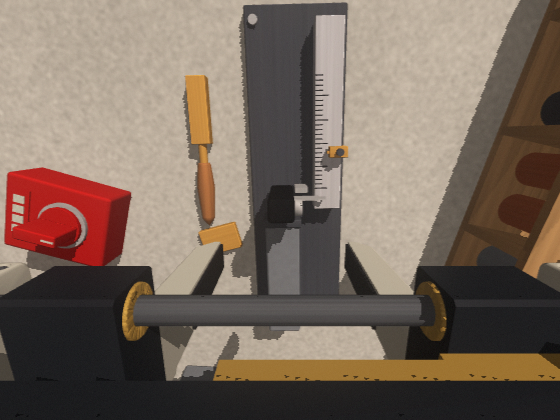

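Image: handle at (283,204), button at (298,210), rider at (338,152) on the scale, pallet to the left at (205,190) — low, clear. Descend over the handle.

step_arm:
  delta_pos:
    - [-1, 1, -20]
    - [-1, 0.3, -30]
    - [0, 0, -35]
    - [0, 0, -30]
    - [0, 0, -15]
    - [0, 0, -5]
    - [0, 0, 0]
    - [0, 0, 0]
    - [0, 0, 0]
  rot:
    - [0, 0, 0.01]
    - [0, 0, 0]
    - [0, 0, 0]
    - [0, 0, 0]
    - [0, 0, 0]
    - [0, 0, 0]
    - [0, 0, 0]
    - [0, 0, 0]
    - [0, 0, 0]

```text
clock: 12.85
position: [0.592, -0.0164, 0.0679]
orientation: [0.621, 0.784, 0.001, 0.001]
force: [-0.3, 0.3, -0.2]
grip_width: 0.075
finger_force: 0.0
```

step_arm:
  delta_pos:
    - [0, 0, 0]
    - [0, 0, 0]
    - [0, 0, 0]
    - [0, 0, 0]
    - [0, 0, 0]
    - [0, 0, 0]
    - [0, 0, 0]
    - [0, 0, 0]
    - [0, 0, 0]
    - [0, 0, 0]
  rot:
    - [0, 0, 0]
    - [0, 0, 0]
    - [0, 0, 0]
    - [0, 0, 0]
    - [0, 0, 0]
    - [0, 0, 0]
    - [0, 0, 0]
    - [0, 0, 0]
    - [0, 0, 0]
    - [0, 0, 0]
  grip: 15
  squeeze: 30

```text
clock: 13.85
position: [0.5896, -0.0166, 0.0666]
orientation: [0.621, 0.784, -0.001, -0.001]
force: [-5.1, -0.3, 4.6]
grip_width: 0.0274
finger_force: 30.0
```

```bash
python3 g.py w4
```

```text
[-0.2   0.73  0.31  1.76 -0.32  0.71  0.51] [ 0.5895559  -0.0166297   0.06659496] 13.175833276713695 [-5.1 -0.3  4.6]
handle_grip 0.9 [286. 259.] 3741 [ 0.5886 -0.0096  0.0922]
button_face 0.37 [307. 279.] 60 [ 0.6023 -0.0129  0.0921]
pointer_tip 0.96 [288. 259.] 3697 [ 0.5887 -0.0095  0.0923]
pointer_tip 0.44 [310. 275.] 38 [ 0.6025 -0.0158  0.0926]
rider_point 0.92 [377. 173.] 739 [0.6364 0.0456 0.0479]
gauge 0.87 [303. 132.] 43633 [0.5913 0.0563 0.0127]
handle top (2374, array([589.4, -15.3]), array([58.2, 17.6]), 13.3, 'med z', 0.1016)
handle+btn (3792, array([589.3, -16.4]), array([58.1, 20.4]), 10.7, 'med z', 0.1004)
scale (9767, array([624.6,  68.4]), array([ 34.7, 146.8]), 13.8, 'med z', 0.0359)
tube (1798, array([603.5, -78.7]), array([39.9, 65.3]), 13.6, 'med z', 0.0478)
rider (551, array([637.2,  44.9]), array([22.1, 11.6]), 13.1, 'med z', 0.0483)
```

Button in (27.4 mm). Draw out about 42 mm, then check from near.

step_arm:
  delta_pos:
    - [-0.7, 3, 0]
    - [-1.4, 6, 0]
    - [-1.6, 7, 0]
    - [-1.6, 7, 0]
    - [-1.6, 7, 0]
    - [-1.4, 6, 0]
    - [-0.9, 4, 0]
    - [-0.2, 1, 0]
    - [0, 0, 0]
    - [0, 0, 0]
    - [0, 0, 0]
    - [0, 0, 0]
  rot:
    - [0, 0, 0]
    - [0, 0, 0]
    - [0, 0, 0]
    - [0, 0, 0]
    - [0, 0, 0]
    - [0, 0, 0]
    - [0, 0, 0]
    - [0, 0, 0]
    - [0, 0, 0]
    - [0, 0, 0]
    - [0, 0, 0]
    - [0, 0, 0]

```text
clock: 15.35
position: [0.5804, 0.0212, 0.0666]
orientation: [0.622, 0.783, -0.002, 0.0]
force: [-5.6, -5.7, 3.0]
grip_width: 0.0275
finger_force: 30.0
```

```bash
python3 g.py w5
python3 - <<'E'
import cv2
a=cv2.imread('pics/w5.png');cv2.imwrite('pics/w5c.png',cv2.resize(a[110:310,220:460],None,fx=3,fy=3,interpolation=2))
E
```

```text
[-0.27  0.72  0.32  1.79 -0.32  0.69  0.45] [0.58037377 0.0211627  0.06658384] 13.087571450554806 [-5.6 -5.7  3. ]
handle_grip 0.96 [286. 263.] 3712 [0.5794 0.0283 0.092 ]
button_face 0.43 [307. 278.] 77 [0.593  0.0249 0.0917]
pointer_tip 0.65 [288. 260.] 3802 [0.5792 0.0283 0.0922]
rider_point 0.73 [304. 286.] 37 [0.5938 0.0218 0.093 ]
rider_point 0.71 [373. 228.] 656 [0.636  0.0467 0.0478]
gauge 0.85 [305. 133.] 44081 [0.5822 0.0938 0.0126]
handle top (2356, array([580.1,  22.5]), array([58. , 17.7]), 11.5, 'med z', 0.1017)
handle+btn (3793, array([579.9,  21.8]), array([58.4, 19.8]), 10.3, 'med z', 0.1004)
scale (9202, array([619.2,  92.8]), array([ 35.7, 166.7]), 13.8, 'med z', 0.0359)
tube (1770, array([598.7, -56.7]), array([43.5, 34.1]), 15.3, 'med z', 0.0483)
rider (486, array([629. ,  39.7]), array([42.3, 16.5]), 30.2, 'med z', 0.0483)
```

View pics/w5c.png

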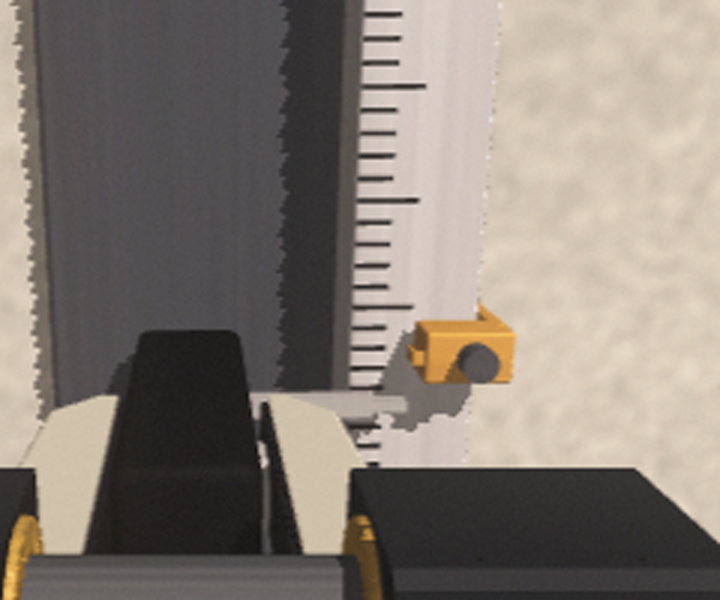

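Image: pointer tip at crop (405,403) = pixel (355,244); rider's point at crop (412,355) = pixel (357,228).

```bash
cat > d.py <<'E'
from h import *
import sys
pp,rp=[tuple(map(float,a.split(','))) for a in sys.argv[1:3]]
f=frame('wrist');P=cloud(f);K=np.array(f['mtx'])
def at(p,z):
    r=f['T'][:3,:3]@np.array([(p[0]-K[0,2])/K[0,0],(p[1]-K[1,2])/K[1,1],1]);e=f['T'][:3,3];return e+r*(z-e[2])/r[2]
def dep(p):
    c,r=int(round(p[0])),int(round(p[1]));return P[r-1:r+2,c-1:c+2].reshape(-1,3)
gy=np.array([-np.sin(np.radians(13.2)),np.cos(np.radians(13.2)),0]);gx=np.array([gy[1],-gy[0],0])
print('depth ptr',np.round(dep((pp[0]-6,pp[1]))[:,2],4),'rider',np.round(dep((rp[0]+2,rp[1]))[:,2],4))
A=at(pp,.046);
for z in(.046,.048,.05):
    B=at(rp,z);print(z,A.round(4),B.round(4),'dy mm',((B-A)@gy*1e3).round(1),'dx',((B-A)@gx*1e3).round(1))
E
python3 d.py 355,244.3 357.3,228.3
```

```text
depth ptr [   nan 0.0444 0.045  0.0466 0.046  0.0461 0.0467 0.0466 0.0454] rider [0.0481 0.0475 0.0464 0.047  0.0476 0.0469 0.0464 0.0476 0.0461]
0.046 [0.6285 0.0309 0.046 ] [0.6266 0.0424 0.046 ] dy mm 11.6 dx 0.8
0.048 [0.6285 0.0309 0.046 ] [0.626  0.0429 0.048 ] dy mm 12.2 dx 0.3
0.05 [0.6285 0.0309 0.046 ] [0.6253 0.0434 0.05  ] dy mm 12.9 dx -0.2
```

step_arm:
  delta_pos:
    - [-0.7, 3, 0]
    - [-0.9, 4, 0]
    - [-0.7, 3, 0]
    - [-0.4, 1.7, 0]
    - [0, 0, 0]
    - [0, 0, 0]
    - [0, 0, 0]
    - [0, 0, 0]
    - [0, 0, 0]
    - [0, 0, 0]
  rot:
    - [0, 0, 0]
    - [0, 0, 0]
    - [0, 0, 0]
    - [0, 0, 0]
    - [0, 0, 0]
    - [0, 0, 0]
    - [0, 0, 0]
    - [0, 0, 0]
    - [0, 0, 0]
    - [0, 0, 0]

```text
clock: 16.7
position: [0.5776, 0.0326, 0.0666]
orientation: [0.622, 0.783, -0.003, 0.0]
force: [-4.5, -5.7, 3.1]
grip_width: 0.0278
finger_force: 30.0
```

```bash
python3 g.py w6 | head -1
python3 - <<'E'
import cv2
a=cv2.imread('pics/w6.png');cv2.imwrite('pics/w6c.png',cv2.resize(a[210:290,310:410],None,fx=7,fy=7,interpolation=2))
E
```

```text
[-0.3   0.71  0.32  1.8  -0.33  0.69  0.44] [0.57760138 0.03259806 0.06659501] 13.077037185246757 [-4.5 -5.7  3.1]
```

View pics/w6c.png

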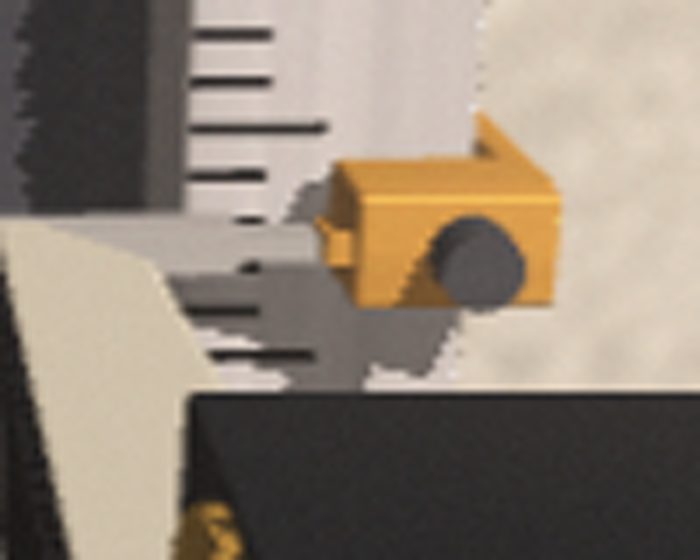

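Image: pointer tip at crop (318,243) meets the rider's point at crop (330,245), level within a millimetre; the grip holds at 30 N with the button in.

```bash
python3 -c "
from h import *
o=arm.get_obs();print(o['grip_width'],o['finger_force'],o['joint_vel'].round(3));print(arm.hand_in())"
```

```text
0.027373527018631154 30.029717981815338 [-0.001  0.     0.001 -0.001  0.001  0.001  0.002]
the job is handed in; nothing more can be done
None
```

I turned the zero knob to its stop and let it spring back. The gauge arm is drawn out with its pointer level with the rider's point to within about 1 mm, the handle and button are still squeezed at 30 N, and the job is handed in; no verdict was returned.

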